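Fetch the pocket plate from the spares case and show it to the code reader

TASK

Push the closed orange spares case along the table, square and flush into the inside corner of the low metal fence, then swing its cover flap up to a little past upright so that it stays open, and draw out the pocket plate hidden inside. Finish while holding the plate: keep it in the gripper, level and still, centred about 10 cm above the code reader's window with its long side along the reader's long side. Keep the case down on the table and leave it in the corner with its flap open; do not knock over or push aside the vials, tape roll, marker or empty tray.

Things in the scene. Friction and masses are not known exactly. Their poses are not given: they have to be found in the camera images.
- fence: fixed L-shaped aluminium fence, 30 mm high, bars 20 mm thick. Origin: its inside corner at table height; the case belongs at -x, -y of it. One bar runs along its own y (inner face at own x=0, own y -170 to +20 mm), the other along its own x (inner face at own y=0, own x -120 to 0 mm).
- case: loose orange plastic case, 130 (own x) x 190 (own y) x 55 mm high without the flap, walls and floor 5 mm, about 0.65 kg, slides on the table. Origin: centre of its underside. Own +x side carries the flap hinge and goes against the fence bar along the fence's y; own +y side goes against the other bar.
- case_corner (a point): the case's +x +y bottom outer corner, which meets the fence's origin when the case is home; axes as the case.
- flap (a joint): angle of the case's cover flap in rad: 0 shut (it may start up to 0.12 ajar), 1.57 upright, stop at 1.9. Stiff hinge that stays where it is left; about 0.25 N m to lift.
- flap_handle (a point): middle of the flap's handle: a round bar 10 mm thick, 50 mm clear along the case's y, on two 8 mm arms 58 mm apart (centres) in the flap's plane, 30 mm clear in front of the flap's edge and the case's front (own -x) face; 165 mm from the hinge, 58 mm up when shut. Free all round: a finger fits between bar and flap, and the bar can turn in the grip as the flap swings.
- flap_hinge (a point): middle of the flap's hinge line, along the case's y at the top of its +x side, 58 mm up. The flap is 130 x 190 x 5 mm and lies over the case from here towards own -x.
- plate: loose aluminium plate, 96 (own x) x 150 (own y) x 8 mm with eight 22 mm holes and an upright plastic grip fin in the middle: 12 mm thick along own x, 40 mm along own y, its top 40 mm above the plate's underside. About 0.2 kg. Origin: centre of the underside. Lies flat on the case's floor, long side roughly along the case's.
- reader: fixed black flat code reader, 90 (own x) x 130 (own y) x 24 mm high with a glass window on top. Origin: centre of its underside.
- vial_a: bystander: brown vial with red cap, 25 mm across, 62 mm high, standing. Origin: centre of the underside
- vial_b: bystander: a second vial, the same
- vial_c: bystander: a third vial, the same
- tape_roll: bystander: roll of paper tape lying flat, 100 mm across, 48 mm high. Origin: centre of the underside
- empty_tray: bystander: empty open orange tray 140 x 200 x 50 mm. Origin: centre of the underside
- marker: bystander: black marker pen 14 mm thick, about 134 mm long, lying. Origin: its underside at the middle
Things that resemble listed ones, but are neither listed nor needed, are in the scene too. There is more than one size of the reader; the one meant has the size given above.

How it is judged:
On the way, in this order (a step that is already met when the one before it is completed fails the run):
1. the closed case stands flush and square in the fence corner (x of case_corner in the frame of fence above -0.004 m and y of case_corner in the frame of fence above -0.004 m and angle between the x axis of case and the x axis of fence, either way round below 0.03 rad and value of joint flap below 0.3 rad), for 0.2 s.
2. the flap stands upright or beyond (value of joint flap above 1.5 rad), for 0.2 s.
3. the plate is drawn out above the case (z of plate in the frame of case above 0.08 m and contact force between plate and the fingers above 1 N), for 0.2 s.
At the end, for the whole second after the job is handed in: Only the fingers hold the plate: still, level and aligned with the reader within 0.17 rad, centred within 30 mm, underside 70 to 190 mm above the table; case still in the corner within 8 mm and 0.06 rad (4 mm and 0.03 rad after the push), on the table, flap beyond 1.4 rad (z of plate in the frame of reader between 0.07 and 0.19 m and horizontal distance between plate and reader below 0.03 m and angle between the y axis of plate and the y axis of reader, either way round below 0.17 rad and angle between plate's own z axis and vertical below 0.17 rad and linear speed of plate below 0.03 m/s and contact force between plate and the fingers above 1 N and contact force between plate and case below 0.2 N and contact force between plate and reader below 0.2 N and x of case_corner in the frame of fence above -0.008 m and y of case_corner in the frame of fence above -0.008 m and angle between the x axis of case and the x axis of fence, either way round below 0.06 rad and value of joint flap above 1.4 rad and height (world z) of case below 0.01 m); the arm keeps its last pose, push and grip.
It fails at once if a bystander is knocked over or shifted more than 30 mm (distance of any of vial_a, vial_b, vial_c, tape_roll, empty_tray, marker from where it was at the start of the episode above 0.03 m or angle between any of vial_a, vial_b, vial_c, tape_roll, empty_tray's own z axis and vertical above 0.4 rad).
It fails at once if the case is lifted off the table (height (world z) of case above 0.025 m).
It also fails if it takes over 72 s, if anything falls off the work surface, if the arm or the gripper's body presses on something with over 40 N, if the wrist force passes 120 N, or if a joint passes its speed limit or range.

ROBOT

A 6-joint arm with a two-finger parallel gripper is mounted at the origin on the work surface. World frame = base frame: x ahead of the robot, y to its left, z up, the work surface at z = 0. Lengths are in m, angles in rad, forces in N, time in s.
With the tool pointing down it reaches from about 0.325 to 0.9 m from the base axis. Payload 6.1 kg.
Tool frame: the origin (TCP) lies midway between the tips of the shut fingers; the grasp point (between the pads) lies manip.hold_point_z behind it (manip.hold_point_z is the distance from the TCP to the grasp point, in m); z points along the fingers, y is the line along which they close (so a half turn about z gives the same grasp; the last joint's range is limited). The gripper opens to 87 mm and grips with 3 to 60 N. Pads are 19 mm wide; open, the fingers measure 117 mm over their backs; the gripper's body (75 mm by 190 mm) begins 51 mm behind the grasp point.
Start: joints at [1.063, 0.22, 1.526, -0, 1.395, -0.126], TCP at [0.233, 0.58, 0.223] pointing down, gripper open.
Joint ranges: [-2.98, 2.98], [-0.91, 2.08], [0.09, 2.57], [-1.24, 4.39], [0.2, 2.65], [-2.68, 2.68]. Speed limits (rad/s): [2.57, 2.57, 3.01, 3.14, 3.14, 3.14].

INTERFACE

Orientations are given as [roll, pitch, yaw] about the fixed x, y, z axes, in that order (R = Rz(yaw) Ry(pitch) Rx(roll)).
In Python, from station import manip gives the robot as it stands.
- The arm moves only by the tool carry_out, never from a script. Its argument "moves" is a list that holds one entry, the list of rows, each a list of 7 numbers: the turn, a rotation vector about the tool's x, y, z in degrees, then the shift along the tool's x, y, z in mm, then the finger opening in mm, from 0 to 87. In form: [[[ax, ay, az, tx, ty, tz, jaw], ...]]. A call has 1 to 20 rows; each row is the pose to reach, as a shift and turn from the pose commanded when the call began, along the tool's axes at that moment; what a row does not reach only later rows make up. A row lasts 1/10 s, in which the tool goes at most 50 mm and 8.59 degrees, less where a joint would pass 70% of its speed; a pose out of reach is approached as far as the arm can. A call with a gripper value outside its range is refused whole. The fingers move at their own pace and stop on an object; "newtons" is the grip in N (left out, the last holds). Time passes only in rows, so rows that repeat a pose let the fingers close. It gives the time, the measured TCP pose, the force, the opening and the grip force at its end, in the units of the state.
- manip.state(): the state, without advancing time (a new reading comes with each control period).
- manip.snapshot(name): name is "side" or "top"; returns a dict with "pixels" (480x640x3 uint8, red, green, blue), "vfov" (degrees; the focal length in pixels is half the picture's height over the tangent of half this angle, whatever the lens; pixels are square), "cx", "cy" (the principal point, pixels), "extrinsics" (4x4, takes a point from camera to world coordinates). Camera axes: x right, y down, z forward; pixel columns grow to the right and rows downward; lengths in m; the calibration is good to about 2 mm. A picture is of the moment at which its call begins. There is no depth.
- manip.job_done(): hands the job in; it is judged then, once.
Trained networks look in a picture, given as the dict that the camera call returned (one of the last four; its "shot" number tells which), for a name from the list of things; names that differ only in an ending like _2 or _b are one class to them, and where a whole thing is asked for, a point or a joint stands for the part that bears it (a point fixed in the world has none). Each returns a list of dicts, best first, with "score" (0 to 1); they miss things now and then, are a little off and sometimes report something else, mostly with a low value. They report only what shows in the picture. A call takes as long as a camera call. They do not tell look-alikes from the thing itself.
- manip.find_in(picture, label): "position" ([column, row] as shares, 0 to 1, of the picture: columns of its width, rows of its height, amid what is visible of it).
- manip.tip_of(picture, label): "position" ([column, row] as shares, 0 to 1, of the picture: columns of its width, rows of its height: a listed point, or the origin of a listed thing).
The state is a dict: "t": time; "qpos": joint angles; "joint_velocities": joint speeds; "tau": joint torques, N m; "position": TCP position; "tool_rot": TCP orientation; "wrist_force": force on the tool from outside, world axes, zero at the start; "ft_torque": the same for the moment, N m; "width": finger opening in m; "finger_force": force on a finger pad.
Only numpy, scipy, OpenCV 4.12 (cv2) and the standard library are available. Lean on these libraries where they do the work, as an engineer would, in place of code of your own. Each camera call takes 0.05 s, during which the arm holds its last target. There are 200 camera calls.

## Working session

There is one attempt and no reset: what is moved stays moved. The work goes in short steps, Python scripts to look and compute and a tool call to move; the robot and the scene stay as the last step left them, time stands still between calls to the robot, and variables do not carry over. Pictures are saved under pics/ and viewed, at most 10 in all, crops included, and the job is handed in when it is done.

Besides the shell and the picture viewer there is one more tool, called in YAML: its name, and indented under it one key for each argument. carry_out: Moves the arm, as the interface text tells. Its arguments: {"type":"object","properties":{"moves":{"type":"array"},"newtons":{"type":"number"}},"required":["moves"]}

```bash
mkdir -p pics; cat > h.py <<'E'
import numpy as np,cv2
from station import manip
from scipy.spatial.transform import Rotation as R
def snap(c,fn=None):
    s=manip.snapshot(c)
    if fn: cv2.imwrite('pics/'+fn+'.png',np.ascontiguousarray(s['pixels'][:,:,::-1]))
    return s
def K(s):
    f=240/np.tan(np.radians(s['vfov'])/2); return f,s['cx'],s['cy']
def ray(s,u,v,z):
    f,cx,cy=K(s);E=np.array(s['extrinsics']);d=E[:3,:3]@np.array([(u-cx)/f,(v-cy)/f,1]);o=E[:3,3]
    return (o+d*(z-o[2])/d[2])
def proj(s,p):
    f,cx,cy=K(s);E=np.array(s['extrinsics']);q=E[:3,:3].T@(np.array(p)-E[:3,3]);return np.array([cx+f*q[0]/q[2],cy+f*q[1]/q[2]])
E
python3 - <<'E'
from h import *
print(manip.state(),manip.hold_point_z)
for c in('side','top'):
    s=snap(c,c+'0');print(c,np.round(s['extrinsics'],3).tolist(),s['vfov'],s['cx'],s['cy'],[k for k in s])
    for l,z in [('fence',0),('case',0),('case_corner',0),('flap_handle',.058),('flap_hinge',.058),('reader',0),('vial_a',0),('tape_roll',0),('empty_tray',0),('marker',0)]:
        for d in manip.tip_of(s,l)[:4]:
            u,v=d['position'][0]*640,d['position'][1]*480
            print(l,round(d['score'],2),round(u),round(v),np.round(ray(s,u,v,z)[:2],3))
E
```

```text
{'t': 0.0, 'qpos': array([ 1.06291787e+00,  2.21245137e-01,  1.52764002e+00, -6.61430726e-07,
        1.39469234e+00, -1.26096465e-01]), 'joint_velocities': array([-1.08687861e-03,  3.25344708e-05, -1.35565655e-03, -6.45296509e-04,
        7.31262613e-04, -4.08820257e-04]), 'tau': array([-1.70399508e-03, -4.94600523e+01, -3.87378109e+01,  6.97980914e-02,
        5.72429679e-02, -1.53772207e-04]), 'position': array([0.23254983, 0.57944172, 0.22141019]), 'tool_rot': array([-3.13962349e+00, -2.48972187e-04,  2.75981053e+00]), 'wrist_force': array([-0.24154648,  0.12077174,  0.34658429]), 'ft_torque': array([ 0.0362601 , -0.02505047, -0.05947183]), 'finger_force': 0.0, 'width': 0.0867059155176772} 0.0187
side [[0.796, -0.407, 0.447, 0.116], [-0.605, -0.55, 0.576, -0.597], [0.012, -0.729, -0.684, 0.777], [0.0, 0.0, 0.0, 1.0]] 56.36072343766878 317.58234980138025 241.10198140315205 ['pixels', 'vfov', 'cx', 'cy', 'extrinsics', 'shot']
fence 0.83 291 206 [0.651 0.214]
fence 0.23 412 271 [ 0.74  -0.161]
case 0.87 290 249 [0.552 0.074]
case_corner 0.72 403 372 [ 0.533 -0.338]
flap_handle 0.7 2
[... 441 characters left out ...]
16], [-0.001, -0.169, -0.986, 1.534], [0.0, 0.0, 0.0, 1.0]] 42.41472985397863 312.39584836684077 242.78690370931582 ['pixels', 'vfov', 'cx', 'cy', 'extrinsics', 'shot']
fence 0.6 229 220 [0.649 0.222]
fence 0.59 165 296 [0.46  0.382]
case 0.5 483 196 [ 0.697 -0.424]
flap_handle 0.69 292 296 [0.448 0.063]
flap_hinge 0.73 294 230 [0.607 0.057]
reader 0.62 428 324 [ 0.377 -0.268]
reader 0.6 381 267 [ 0.521 -0.156]
reader 0.34 295 254 [0.557 0.057]
vial_a 0.56 208 308 [0.428 0.273]
vial_a 0.52 381 182 [ 0.739 -0.165]
vial_a 0.49 483 198 [ 0.691 -0.425]
tape_roll 0.9 164 294 [0.463 0.383]
empty_tray 0.97 151 214 [0.668 0.421]
empty_tray 0.64 289 176 [0.761 0.069]
marker 0.82 286 176 [0.76  0.076]
```

View pics/top0.png

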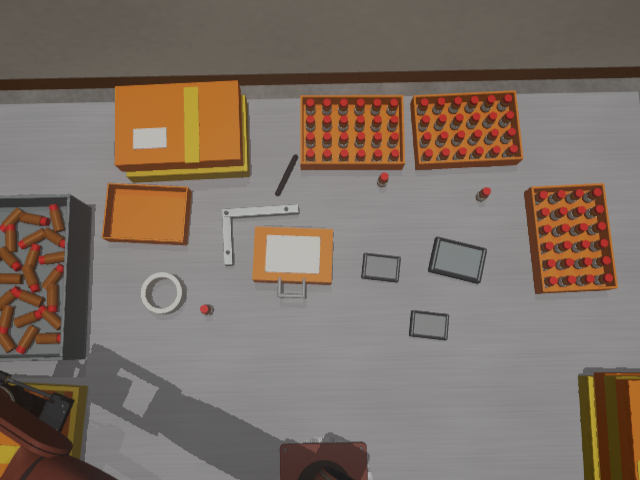

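View pics/side0.png

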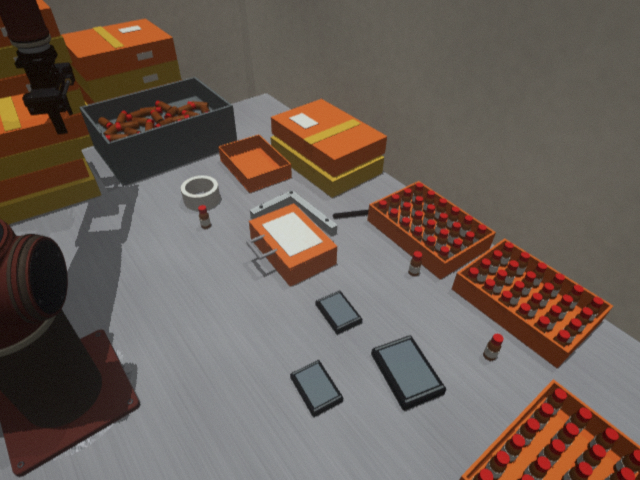

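Candidate readers in the top picture are (381,267), (458,260) and (429,324). The one at (458,260) is about 52x36 px at 2.4 mm/px, so about 127x88 mm, which fits 130x90. The other two are about 93x65 mm. The case is at (293,254) with its handle at (292,290). The fence's inside corner is near (231,216), and the empty tray is at (147,214).

```bash
python3 - <<'E'
from h import *
s=snap('top');im=np.ascontiguousarray(s['pixels'][:,:,::-1])
a=cv2.resize(im[195:310,205:345],None,fx=5.7,fy=5.2,interpolation=cv2.INTER_CUBIC)[:, :798]
a=cv2.resize(im[190:310,210:360],(500,400),interpolation=cv2.INTER_CUBIC)
b=cv2.resize(im[220:350,360:500],(300,279),interpolation=cv2.INTER_CUBIC)
o=np.zeros((400,800,3),np.uint8);o[:,:500]=a;o[:279,500:]=b;cv2.imwrite('pics/crop.png',o)
hsv=cv2.cvtColor(im,cv2.COLOR_BGR2HSV)
# case: orange, fill
m=cv2.inRange(hsv,(3,120,90),(20,255,255));m2=np.zeros_like(m);m2[222:287,248:338]=m[222:287,248:338]
c=max(cv2.findContours(m2,0,1)[0],key=cv2.contourArea);r=cv2.minAreaRect(c)
q=np.array([ray(s,u,v,.06) for u,v in cv2.boxPoints(r)]);print('case top',np.round(q[:,:2],4).tolist(),r)
# reader: dark
m=cv2.inRange(im,(0,0,0),(62,62,62));m2=np.zeros_like(m);m2[232:288,424:492]=255
g=cv2.cvtColor(im,cv2.COLOR_BGR2GRAY);print('g',g[260,424:492:3])
m2=cv2.bitwise_and(m2,m)
c=cv2.convexHull(np.vstack(cv2.findContours(m2,0,1)[0]));r=cv2.minAreaRect(c)
q=np.array([ray(s,u,v,.02) for u,v in cv2.boxPoints(r)]);print('reader',np.round(q[:,:2],4).tolist(),q.mean(0),[np.linalg.norm(q[i]-q[i-1]) for i in range(4)])
E
```

```text
case top [[0.4848, 0.1598], [0.6186, 0.1547], [0.6078, -0.0372], [0.4743, -0.0292]] ((292.3052062988281, 255.1484375), (79.1253890991211, 54.9328727722168), 1.9749338626861572)
g [141 141  47 101  91 128 128 128 128 128 128 127 127 127 127 127 127 127
 127  72  66 139 138]
reader [[0.5054, -0.2672], [0.5917, -0.2925], [0.5575, -0.4195], [0.4718, -0.3931]] [ 0.53160176 -0.34305629  0.02      ] [np.float64(0.1303058645102398), np.float64(0.08992747300354798), np.float64(0.13154708162969023), np.float64(0.0896427218642893)]
```

View pics/crop.png

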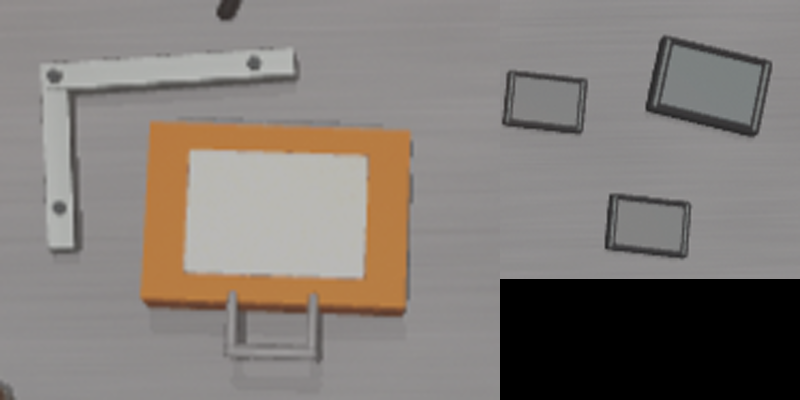

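```bash
cat >> h.py <<'E'
def row(cmd,tgt):
    """cmd,tgt: (x,y,z,yaw) tool down -> az deg, tx,ty,tz mm"""
    Rm=R.from_euler('xyz',[np.pi,0,cmd[3]]).as_matrix()
    t=Rm.T@(np.array(tgt[:3])-np.array(cmd[:3]))*1000
    d=(tgt[3]-cmd[3]+np.pi)%(2*np.pi)-np.pi
    return np.round([-np.degrees(d),*t],1)
def fw(F,x,y):  # fence frame -> world
    c,s_=np.cos(F[2]),np.sin(F[2]); return F[0]+c*x-s_*y, F[1]+s_*x+c*y
E
python3 - <<'E'
from h import *
s=snap('top')
P=lambda u,v:ray(s,210+u/3.333,190+v/3.333,.03)[:2]
a,b=P(75,88),P(297,75);c,d=P(69,92),P(73,248)
y1=np.arctan2(*( (a-b)*[-1,1]));y2=np.arctan2(*((c-d)[::-1]));print(a,b,c,d,y1,y2)
A=np.array([a-b,-(c-d)]).T;t=np.linalg.solve(A,c-b);F=(*(b+t[0]*(a-b)),y1);print('F',F)
cmd=(.233,.58,.223,2.76)
x,y=fw(F,-.075,-.30);print(x,y)
for z in(.2,):print(row(cmd,(.54,-.09,z,np.pi/2+y1)))
E
```

```text
[0.65086863 0.2100786 ] [0.65733494 0.04438752] [0.64791321 0.21454739] [0.53052828 0.21138995] 0.03900652535416031 0.02689175572770106
F (np.float64(0.6506913101351209), np.float64(0.21462212096298763), np.float64(0.03900652535416031))
0.5874473498823832 -0.08807442921813044
[  65.9 -534.4 -507.5   23. ]
```

```bash
python3 - <<'E'
from h import *
cmd=(.233,.58,.223,2.76)
print(row(cmd,(.545,-.075,.15,1.606)),row(cmd,(.545,-.075,.015,1.606)))
E
```

```text
[  66.1 -533.5 -491.7   73. ] [  66.1 -533.5 -491.7  208. ]
```

carry_out:
  moves:
    - [[0,0,66,-534,-492,73,60],[0,0,66,-534,-492,73,60],[0,0,66,-534,-492,73,60],[0,0,66,-534,-492,73,60],[0,0,66,-534,-492,73,60],[0,0,66,-534,-492,73,60],[0,0,66,-534,-492,73,60],[0,0,66,-534,-492,73,60],[0,0,66,-534,-492,73,60],[0,0,66,-534,-492,73,60],[0,0,66,-534,-492,73,60],[0,0,66,-534,-492,73,60],[0,0,66,-534,-492,73,60],[0,0,66,-534,-492,73,60],[0,0,66,-534,-492,73,60],[0,0,66,-534,-492,73,60],[0,0,66,-534,-492,73,60]]

```text
t: 2.9
position: [0.5449, -0.0759, 0.1492]
tool_rot: [-3.141, -0.001, 1.606]
wrist_force: [-0.0, 0.9, -0.3]
width: 0.0603
finger_force: 0.0
```

```bash
python3 - <<'E'
from h import *
s=manip.state();p=s['position'];y=s['tool_rot'][2];print(s['t'],p,s['tool_rot'],s['wrist_force'])
print(row((*p,y),(.545,-.075,.015,1.606)))
E
```

```text
2.9 [ 0.54485722 -0.07587488  0.14923536] [-3.14078626e+00 -6.76295698e-04  1.60620682e+00] [-0.03131036  0.91638418 -0.28596876]
[  0.    0.9   0.2 134.2]
```

carry_out:
  moves:
    - [[0,0,0,0,0,50,60],[0,0,0,0,0,100,60],[0,0,0,0,0,134,60],[0,0,0,10,0,134,60],[0,0,0,20,0,134,60],[0,0,0,25,0,134,60],[0,0,0,30,0,134,60],[0,0,0,35,0,134,60],[0,0,0,40,0,134,60],[0,0,0,45,0,134,60],[0,0,0,50,0,134,60],[0,0,0,55,0,134,60],[0,0,0,60,0,134,60],[0,0,0,65,0,134,60],[0,0,0,70,0,134,60],[0,0,0,73,0,134,60],[0,0,0,76,0,134,60],[0,0,0,78,0,134,60]]

```text
t: 4.7
position: [0.5449, 0.0009, 0.0184]
tool_rot: [3.136, 0.003, 1.608]
wrist_force: [1.4, -7.8, 4.4]
width: 0.0597
finger_force: 3.7
```

```bash
python3 - <<'E'
from h import *
print(manip.state()['wrist_force'],manip.state()['position'])
s=snap('top','top1');im=np.ascontiguousarray(s['pixels'][:,:,::-1])
t=snap('side')['pixels'][:,:,::-1]
o=np.zeros((400,800,3),np.uint8);o[:,:500]=cv2.resize(im[190:310,210:360],(500,400),interpolation=2);o[:300,500:]=cv2.resize(t[180:300,220:340],(300,300));cv2.imwrite('pics/c1.png',o)
E
```

```text
[ 1.40349353 -7.79957626  4.41999077] [0.54488674 0.00091012 0.01842689]
```

View pics/c1.png

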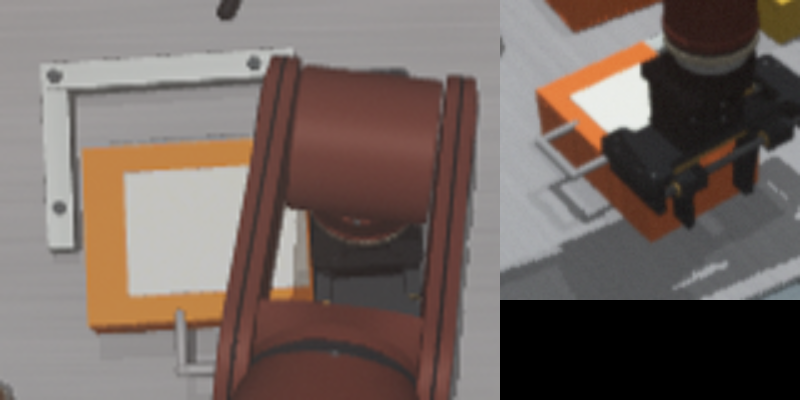

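The case is now square, about 5 mm short of the left bar. Pushing on.

carry_out:
  moves:
    - [[0,0,0,2,0,0,60],[0,0,0,4,0,0,60],[0,0,0,6,0,0,60],[0,0,0,8,0,0,60],[0,0,0,9,0,0,60],[0,0,0,10,0,0,60]]

```text
t: 5.4
position: [0.5445, 0.0108, 0.0184]
tool_rot: [3.136, 0.003, 1.608]
wrist_force: [0.5, -7.8, 4.0]
width: 0.0598
finger_force: 3.7
```

carry_out:
  moves:
    - [[0,0,0,1,0,0,60],[0,0,0,2,0,0,60],[0,0,0,3,0,0,60],[0,0,0,3,0,0,60]]

```text
t: 5.8
position: [0.5444, 0.0122, 0.0184]
tool_rot: [3.136, 0.006, 1.608]
wrist_force: [0.3, -13.0, 3.8]
width: 0.0599
finger_force: 7.0
```

carry_out:
  moves:
    - [[0,0,0,1,0,0,60],[0,0,0,2,0,0,60],[0,0,0,2,0,0,60]]

```text
t: 6.1
position: [0.5444, 0.0122, 0.0184]
tool_rot: [3.136, 0.009, 1.608]
wrist_force: [-0.6, -22.1, 2.9]
width: 0.0597
finger_force: 11.1
```

carry_out:
  moves:
    - [[0,0,0,-5,0,0,60],[0,0,0,-30,0,0,60],[0,0,0,-50,0,-40,60],[0,0,0,-60,0,-90,87],[0,0,0,-100,0,-135,87],[0,0,0,-150,0,-135,87],[0,0,0,-200,0,-135,87],[0,0,0,-200,0,-135,87]]

```text
t: 6.9
position: [0.5501, -0.1875, 0.1533]
tool_rot: [3.137, 0.004, 1.604]
wrist_force: [-0.4, 0.6, 0.4]
width: 0.0854
finger_force: 0.0
```

```bash
python3 - <<'E'
from h import *
st=manip.state();print(st['t'],st['position'],st['tool_rot'])
s=snap('top','top2');im=np.ascontiguousarray(s['pixels'][:,:,::-1])
hsv=cv2.cvtColor(im,cv2.COLOR_BGR2HSV)
m=cv2.inRange(hsv,(3,120,90),(20,255,255));m2=np.zeros_like(m);m2[218:300,225:338]=m[218:300,225:338]
c=max(cv2.findContours(m2,0,1)[0],key=cv2.contourArea);r=cv2.minAreaRect(c)
q=np.array([ray(s,u,v,.06) for u,v in cv2.boxPoints(r)]);print('case top',np.round(q[:,:2],4).tolist())
t=snap('side')
for S in(s,t):
  for l,z in [('fence',0),('case_corner',0),('flap_handle',.058),('flap_hinge',.058)]:
    for d in manip.tip_of(S,l)[:2]:
        u,v=d['position'][0]*640,d['position'][1]*480
        print(l,round(d['score'],2),round(u),round(v),np.round(ray(S,u,v,z)[:2],3))
E
```

```text
6.9 [ 0.55009278 -0.18747346  0.15333816] [3.13735308 0.00377282 1.60399787]
case top [[0.5989, 0.2155], [0.606, 0.0241], [0.4725, 0.0192], [0.4656, 0.2077]]
fence 0.7 229 220 [0.648 0.223]
case_corner 0.21 164 296 [0.458 0.383]
flap_handle 0.78 271 300 [0.439 0.114]
fence 0.9 289 205 [0.648 0.221]
flap_handle 0.89 239 241 [0.438 0.116]
flap_handle 0.39 291 205 [0.613 0.156]
flap_hinge 0.85 297 213 [0.607 0.119]
```

```bash
python3 - <<'E'
from h import *
cmd=(.5501,-.1875,.153,1.606)
print(row(cmd,(.446,.114,.15,3.177)),row(cmd,(.446,.114,.018,3.177)))
E
```

```text
[-90.  305.  -93.4   3. ] [-90.  305.  -93.4 135. ]
```

carry_out:
  moves:
    - [[0,0,-90,305,-93,3,87],[0,0,-90,305,-93,3,87],[0,0,-90,305,-93,3,87],[0,0,-90,305,-93,3,87],[0,0,-90,305,-93,3,87],[0,0,-90,305,-93,3,87],[0,0,-90,305,-93,3,87],[0,0,-90,305,-93,3,87],[0,0,-90,305,-93,3,87],[0,0,-90,305,-93,3,87],[0,0,-90,305,-93,3,87],[0,0,-90,305,-93,3,87],[0,0,-90,305,-93,3,87],[0,0,-90,305,-93,30,87],[0,0,-90,305,-93,30,87]]

```text
t: 8.9
position: [0.4424, 0.1187, 0.1178]
tool_rot: [-3.141, -0.005, -3.106]
wrist_force: [-0.5, 0.3, -1.1]
width: 0.0868
finger_force: 0.0
```

```bash
python3 - <<'E'
from h import *
st=manip.state();print(st['t'],st['position'],st['tool_rot'],st['width'])
s=snap('top');t=snap('side')
o=np.zeros((400,800,3),np.uint8)
o[:,:400]=cv2.resize(s['pixels'][220:340,210:330,::-1],(400,400));o[:,400:]=cv2.resize(t['pixels'][160:310,190:340,::-1],(400,400));cv2.imwrite('pics/c2.png',o)
E
```

```text
8.9 [0.4423805  0.11873412 0.1178181 ] [-3.14131753 -0.00545012 -3.10594347] 0.08683398745736783
```

View pics/c2.png

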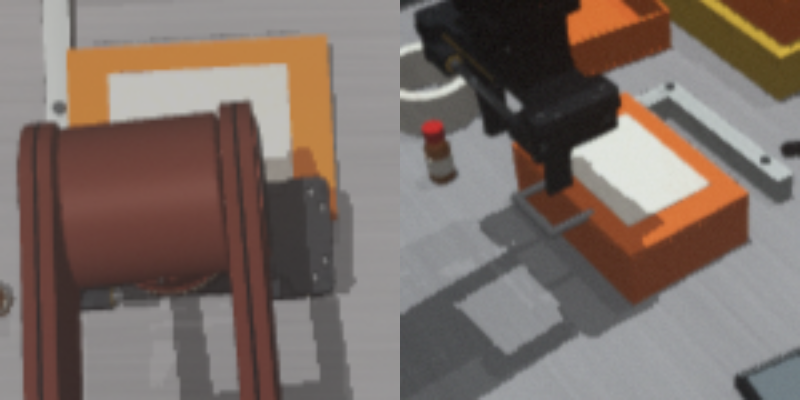

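carry_out:
  moves:
    - [[0,0,0,0,0,0,87],[0,0,0,0,0,0,87]]

```text
t: 9.2
position: [0.4456, 0.1189, 0.1216]
tool_rot: [3.142, 0.002, -3.105]
wrist_force: [0.1, -0.4, 0.0]
width: 0.0872
finger_force: 0.0
```

carry_out:
  moves:
    - [[0,0,0,0,-5,0,87],[0,0,0,0,-5,35,87],[0,0,0,0,-5,70,87],[0,0,0,0,-5,104,87],[0,0,0,-5,-5,104,87],[0,0,0,-12,-5,104,87],[0,0,0,-17,-5,104,87],[0,0,0,-22,-5,104,87],[0,0,0,-27,-5,104,87],[0,0,0,-32,-5,104,87],[0,0,0,-37,-5,104,87],[0,0,0,-42,-5,104,87],[0,0,0,-47,-5,104,87],[0,0,0,-52,-5,104,87],[0,0,0,-56,-5,104,87],[0,0,0,-60,-5,104,87],[0,0,0,-62,-5,104,87]]

```text
t: 10.9
position: [0.507, 0.1162, 0.018]
tool_rot: [-3.141, -0.001, -3.104]
wrist_force: [-8.6, -0.8, 4.4]
width: 0.087
finger_force: 4.0
```

carry_out:
  moves:
    - [[0,0,0,-2,0,0,87],[0,0,0,-4,0,0,87],[0,0,0,-6,0,0,87],[0,0,0,-7,0,0,87],[0,0,0,-8,0,0,87],[0,0,0,-9,0,0,87],[0,0,0,-9,0,0,87]]

```text
t: 11.6
position: [0.5152, 0.1164, 0.018]
tool_rot: [-3.141, -0.003, -3.104]
wrist_force: [-8.2, -1.6, 5.0]
width: 0.0871
finger_force: 4.4
```

carry_out:
  moves:
    - [[0,0,0,-1,0,0,87],[0,0,0,-2,0,0,87],[0,0,0,-3,0,0,87],[0,0,0,-4,0,0,87],[0,0,0,-4,0,0,87]]

```text
t: 12.1
position: [0.5151, 0.1163, 0.017]
tool_rot: [-3.141, -0.011, -3.103]
wrist_force: [-22.3, -3.1, 13.9]
width: 0.0872
finger_force: 10.9
```

carry_out:
  moves:
    - [[0,0,0,5,0,0,87],[0,0,0,14,0,0,87],[0,0,0,18,0,-40,87],[0,0,0,18,0,-80,87],[0,0,0,18,0,-120,87],[0,0,9,18,-40,-140,87],[0,0,18,18,-80,-140,87],[0,0,27,18,-120,-140,60],[0,0,36,18,-160,-140,60],[0,0,45,18,-200,-140,60],[0,0,54,18,-240,-140,40],[0,0,62,18,-240,-140,20],[0,0,70,18,-240,-140,20],[0,0,78,18,-240,-140,20],[0,0,86,18,-240,-140,20],[0,0,90,18,-240,-140,20],[0,0,90,18,-240,-140,20],[0,0,90,18,-240,-140,20]]

```text
t: 13.9
position: [0.5114, -0.1241, 0.1576]
tool_rot: [3.14, 0.001, 1.61]
wrist_force: [0.2, -0.0, -0.4]
width: 0.0206
finger_force: 0.0
```

```bash
python3 - <<'E'
from h import *
st=manip.state();print(st['t'],st['position'],st['tool_rot'],st['width'])
s=snap('top');t=snap('side')
L=[]
for S in(s,t):
  for l,z in [('fence',0),('case_corner',0),('flap_handle',.058),('flap_hinge',.058)]:
    for d in manip.tip_of(S,l)[:1]:
        u,v=d['position'][0]*640,d['position'][1]*480
        print(l,round(d['score'],2),round(u),round(v),np.round(ray(S,u,v,z)[:2],4),np.round(ray(S,u,v,z+.02)[:2],4))
o=np.zeros((400,800,3),np.uint8)
o[:,:400]=cv2.resize(s['pixels'][200:300,220:320,::-1],(400,400));o[:,400:]=cv2.resize(t['pixels'][170:270,240:340,::-1],(400,400));cv2.imwrite('pics/c3.png',o)
print(row((*st['position'],st['tool_rot'][2]),(.4895,.1145,.12,1.606)))
E
```

```text
13.9 [ 0.51141671 -0.1240798   0.15757376] [3.13972785e+00 8.66104838e-04 1.60999899e+00] 0.02057892059461201
fence 0.71 229 219 [0.6509 0.2228] [0.6467 0.2201]
flap_handle 0.55 271 280 [0.4882 0.1137] [0.4859 0.1124]
flap_hinge 0.89 266 209 [0.6608 0.1239] [0.6562 0.1224]
flap_handle 0.79 257 233 [0.4876 0.1155] [0.4773 0.0957]
flap_hinge 0.95 311 205 [0.6521 0.1241] [0.6371 0.104 ]
[ 2.000e-01  2.393e+02 -1.250e+01  3.760e+01]
```

View pics/c3.png

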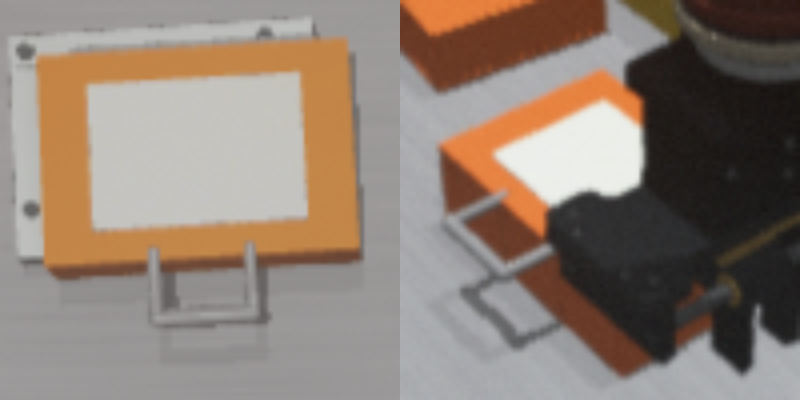

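carry_out:
  moves:
    - [[0,0,0,50,-3,20,20],[0,0,0,100,-6,30,20],[0,0,0,150,-9,30,20],[0,0,0,200,-12,38,20],[0,0,0,239,-13.5,38,20],[0,0,0,239,-13.5,38,20],[0,0,0,239,-13.5,38,20],[0,0,0,239,-13.5,38,20]]

```text
t: 15.2
position: [0.4888, 0.1137, 0.1186]
tool_rot: [3.141, 0.0, 1.608]
wrist_force: [-0.4, -0.1, -0.3]
width: 0.0199
finger_force: 0.0
```

carry_out:
  moves:
    - [[0,0,0,0,0,30,20],[0,0,0,0,0,60,20],[0,0,0,0,0,77,20],[0,0,0,0,0,77,20],[0,0,0,0,0,77,8],[0,0,0,0,0,77,8],[0,0,0,0,0,77,8],[0,0,0,0,0,77,8]]
  newtons: 6

```text
t: 16.0
position: [0.4908, 0.1141, 0.0433]
tool_rot: [3.137, 0.001, 1.608]
wrist_force: [4.3, -1.8, 0.2]
width: 0.0096
finger_force: 6.0
```

carry_out:
  moves:
    - [[0,0,0,0,2,0,8],[0,0,0,0,3,-17.2,8],[0,0,0,0,5.6,-34.3,8],[0,0,0,0,10.1,-51,8],[0,0,0,0,16.3,-67.1,8],[0,0,0,0,24.1,-82.5,8],[0,0,0,0,33.5,-97,8],[0,0,0,0,44.4,-110.4,8],[0,0,0,0,44.4,-110.4,8]]

```text
t: 16.9
position: [0.533, 0.1158, 0.154]
tool_rot: [-3.141, 0.001, 1.608]
wrist_force: [-6.2, -4.3, 6.8]
width: 0.0098
finger_force: 6.0
```

carry_out:
  moves:
    - [[0,0,0,0,12.2,-12,8],[0,0,0,0,25.6,-22.5,8],[0,0,0,0,40.1,-32,8],[0,0,0,0,55.5,-39.5,8],[0,0,0,0,71.6,-45.5,8],[0,0,0,0,88,-50,8],[0,0,0,0,105,-53,8],[0,0,0,0,122,-54,8],[0,0,0,0,139,-53,8],[0,0,0,0,149,-52,8],[0,0,0,0,149,-52,8],[0,0,0,0,149,-52,8]]

```text
t: 18.1
position: [0.6815, 0.1216, 0.2036]
tool_rot: [-3.141, 0.0, 1.608]
wrist_force: [0.7, -1.5, -1.1]
width: 0.0093
finger_force: 6.0
```

```bash
python3 - <<'E'
from h import *
st=manip.state();print(st['t'],st['position'],st['wrist_force'])
s=snap('top');t=snap('side')
o=np.zeros((400,800,3),np.uint8)
o[:,:400]=cv2.resize(s['pixels'][160:300,210:350,::-1],(400,400));o[:,400:]=cv2.resize(t['pixels'][130:290,220:380,::-1],(400,400));cv2.imwrite('pics/c4.png',o)
E
```

```text
18.1 [0.68145769 0.12158124 0.20356834] [ 0.70695736 -1.51094429 -1.07354011]
```

View pics/c4.png

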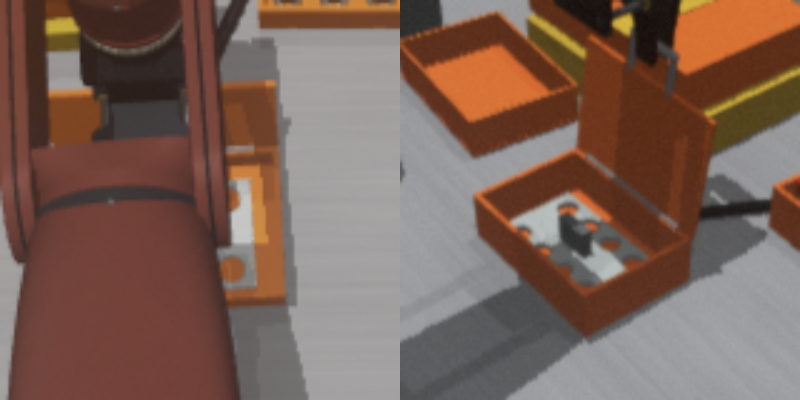

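carry_out:
  moves:
    - [[0,0,0,0,0,0,24],[0,0,0,0,0,0,24],[0,0,0,0,0,-30,24],[0,0,0,0,0,-65,24],[0,0,0,0,-20,-75,40],[0,0,0,0,-70,-75,60],[0,0,0,-50,-120,-75,60],[0,0,0,-100,-160,-75,60],[0,0,0,-150,-200,-75,60],[0,0,0,-200,-200,-75,60],[0,0,0,-250,-200,-75,60],[0,0,0,-250,-200,-75,60],[0,0,0,-250,-200,-75,60]]

```text
t: 19.5
position: [0.4902, -0.1397, 0.2793]
tool_rot: [3.141, 0.002, 1.603]
wrist_force: [-0.4, -0.0, 0.9]
width: 0.0604
finger_force: 0.0
```

```bash
python3 - <<'E'
from h import *
st=manip.state();print(st['t'],st['position'],st['tool_rot'],st['width'])
s=snap('top');t=snap('side')
for S in(s,t):
  for l,z in [('plate',.005),('flap_handle',.22),('flap_hinge',.058)]:
    for d in manip.tip_of(S,l)[:2]:
        u,v=d['position'][0]*640,d['position'][1]*480
        print(l,round(d['score'],2),round(u),round(v),np.round(ray(S,u,v,z)[:2],4))
o=np.zeros((400,800,3),np.uint8)
o[:,:400]=cv2.resize(s['pixels'][200:290,230:320,::-1],(400,400));o[:,400:]=cv2.resize(t['pixels'][190:270,240:320,::-1],(400,400));cv2.imwrite('pics/c5.png',o)
E
```

```text
19.5 [ 0.49016395 -0.1396924   0.27929191] [3.14124305e+00 1.68380346e-03 1.60257928e+00] 0.06036768752469957
plate 0.62 269 245 [0.5824 0.1225]
flap_handle 0.86 262 186 [0.6765 0.1221]
flap_hinge 0.82 267 211 [0.6567 0.1231]
plate 0.85 292 233 [0.5869 0.1141]
plate 0.55 291 231 [0.5884 0.1231]
flap_hinge 0.93 313 206 [0.6567 0.1197]
flap_hinge 0.4 293 208 [0.6095 0.1429]
```

View pics/c5.png

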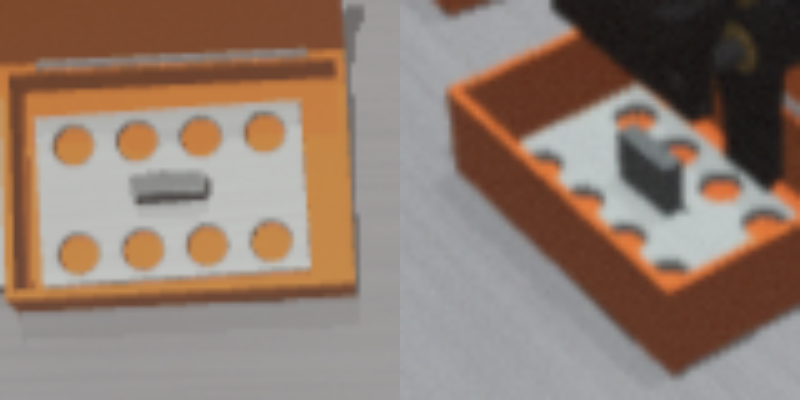

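```bash
python3 - <<'E'
from h import *
s=snap('top')
P=lambda u,v,z:ray(s,230+u/4.4444,200+v/4.4444,z)[:2]
q=[P(37,117,.013),P(301,101,.013),P(311,270,.013),P(44,287,.013)]
c=np.mean(q,0);d=q[0]+q[3]-q[1]-q[2];yaw=np.arctan2(-d[0],d[1]);print(np.round(q,4).tolist(),c,yaw)
h=[P(*p,.013) for p in[(73,145),(137,140),(200,136),(265,132),(79,254),(143,249),(207,245),(271,241)]];print('holes',np.mean(h,0))
print('fin',P(170,181,.045),P(131,181,.045),P(209,181,.045))
st=manip.state();print(row((*st['position'],st['tool_rot'][2]),(*c,.12,np.pi+yaw)))
E
```

```text
[[0.6289, 0.1976], [0.635, 0.0486], [0.5385, 0.0446], [0.5321, 0.1938]] [0.58360096 0.12116355] 0.042208901081851595
holes [0.58403554 0.12194749]
fin [0.58499517 0.12069807] [0.58544091 0.1421418 ] [0.58454946 0.09925526]
[-90.2 251.9 102.1 158.9]
```

carry_out:
  moves:
    - [[0,0,-90,252,102,0,60],[0,0,-90,252,102,0,60],[0,0,-90,252,102,0,60],[0,0,-90,252,102,0,60],[0,0,-90,252,102,0,60],[0,0,-90,252,102,0,60],[0,0,-90,252,102,0,60],[0,0,-90,252,102,0,60],[0,0,-90,252,102,0,60],[0,0,-90,252,102,0,60],[0,0,-90,252,102,0,60],[0,0,-90,252,102,0,60],[0,0,-90,252,102,0,60],[0,0,-90,252,102,50,60],[0,0,-90,252,102,100,60],[0,0,-90,252,102,158,60],[0,0,-90,252,102,158,60],[0,0,-90,252,102,158,60],[0,0,-90,252,102,158,60]]

```text
t: 21.85
position: [0.5858, 0.1203, 0.1239]
tool_rot: [3.141, 0.004, -3.105]
wrist_force: [0.1, -0.4, 0.1]
width: 0.0599
finger_force: 0.0
```

carry_out:
  moves:
    - [[0,0,0,1,0,40,60],[0,0,0,1,0,80,60],[0,0,0,1,0,103,60],[0,0,0,1,0,103,60],[0,0,0,1,0,103,30],[0,0,0,1,0,103,30],[0,0,0,1,0,103,30],[0,0,0,1,0,103,30],[0,0,0,1,0,103,30]]
  newtons: 30

```text
t: 22.75
position: [0.5849, 0.1205, 0.0206]
tool_rot: [3.141, 0.004, -3.104]
wrist_force: [-0.2, 1.6, 6.9]
width: 0.0395
finger_force: 30.0
```

carry_out:
  moves:
    - [[0,0,0,0,0,-5,30],[0,0,0,0,0,-15,30],[0,0,0,0,0,-35,30],[0,0,0,0,0,-60,30],[0,0,0,0,0,-90,30],[0,0,0,0,0,-120,30],[0,0,0,0,0,-140,30],[0,0,0,0,0,-140,30],[0,0,0,0,0,-140,30],[0,0,0,0,0,-140,30]]

```text
t: 23.75
position: [0.5815, 0.1198, 0.156]
tool_rot: [-3.141, -0.003, -3.105]
wrist_force: [-0.9, -0.4, -2.8]
width: 0.0398
finger_force: 30.0
```

```bash
python3 - <<'E'
from h import *
st=manip.state();p=st['position'];y=st['tool_rot'][2];print(p,y,st['wrist_force'],st['finger_force'])
print(row((*p,y),(.532,-.343,p[2],np.pi-.26)),row((*p,y),(.532,-.343,.14,np.pi-.26)))
E
```

```text
[0.58145702 0.11983045 0.15603438] -3.104544202929069 [-0.94870063 -0.37590964 -2.75900556] 29.988162363879383
[  17.    66.6 -460.7   -0. ] [  17.    66.6 -460.7   16. ]
```

carry_out:
  moves:
    - [[0,0,1,2,-10,0,30],[0,0,2,5,-35,0,30],[0,0,3,9,-65,0,30],[0,0,4,14,-95,0,30],[0,0,5,18,-125,0,30],[0,0,6,22,-155,0,30],[0,0,7,27,-185,0,30],[0,0,8,31,-215,0,30],[0,0,9,36,-245,0,30],[0,0,10,40,-275,3,30],[0,0,12,44,-305,6,30],[0,0,13,49,-335,9,30],[0,0,14,53,-365,12,30],[0,0,15,57,-395,14,30],[0,0,16,61,-420,16,30],[0,0,17,64,-440,16,30],[0,0,17,66,-455,16,30],[0,0,17,66.5,-461,16,30],[0,0,17,66.5,-461,16,30],[0,0,17,66.5,-461,16,30]]

```text
t: 25.75
position: [0.5336, -0.3423, 0.1418]
tool_rot: [3.141, -0.0, 2.883]
wrist_force: [-0.3, 0.2, -2.2]
width: 0.0398
finger_force: 30.0
```

```bash
python3 - <<'E'
from h import *
st=manip.state();print(st['t'],st['position'],st['tool_rot'],st['joint_velocities'].round(3))
s=snap('top');t=snap('side')
o=np.zeros((400,800,3),np.uint8)
o[:,:400]=cv2.resize(s['pixels'][150:310,200:500,::-1],(400,213*1+187));o[:,400:]=cv2.resize(t['pixels'][150:430,200:480,::-1],(400,400));cv2.imwrite('pics/c6.png',o)
E
```

```text
25.75 [ 0.53358995 -0.34229282  0.1418452 ] [ 3.14093562e+00 -3.14244621e-04  2.88262267e+00] [ 0.009 -0.004  0.004 -0.001 -0.002 -0.001]
```

View pics/c6.png

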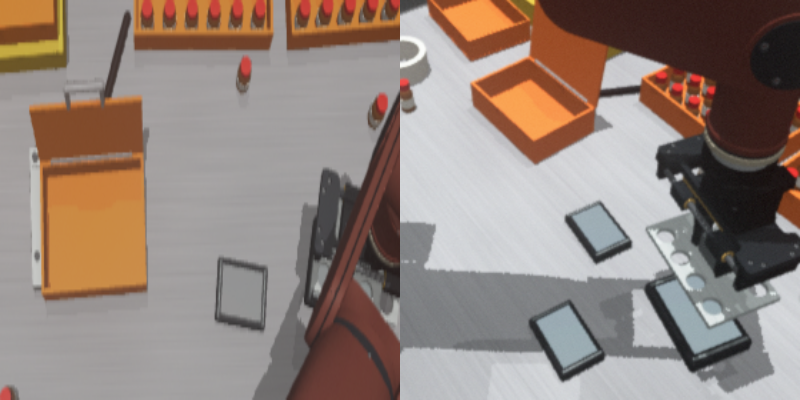

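The plate hangs level over the large reader and is aligned with it. The case is in the corner with its flap open.

carry_out:
  moves:
    - [[0,0,0,0,0,0,30],[0,0,0,0,0,0,30],[0,0,0,0,0,0,30],[0,0,0,0,0,0,30],[0,0,0,0,0,0,30]]

```text
t: 26.35
position: [0.5334, -0.3431, 0.142]
tool_rot: [-3.142, 0.0, 2.882]
wrist_force: [-0.6, 0.7, -2.1]
width: 0.0398
finger_force: 30.0
```

```bash
python3 -c "
from station import manip
print(manip.state()['position'],manip.job_done())"
```

```text
the job is handed in; nothing more can be done
[ 0.53344013 -0.3431454   0.14196092] None
```

I handed the job in at about 26 s, with no verdict returned: the case is flush in the fence corner with its flap open at about 1.7 rad, and the gripper holds the plate level, aligned and about 10 cm above the 130 x 90 mm reader.

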